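# Clamp the magnifier's post in the lever collet

### The job

Mount the magnifier for print reading: lift the magnifier with the round steel post out of the wooden rack, feed its post straight down into the open bench collet until it is fully home on the depth stop, and only then swing the red-knobbed lever all the way to its closed end so that the collet grips it. Press gently against the stop and the lever, leave the magnifier standing upright on its own, and leave the hex-post holder and everything else on the desk where they are.

Things in the scene. Friction and masses are not known exactly. Their poses are not given: they have to be found in the camera images.
- magnifier: loose magnifier, 0.2-0.28 kg, upright in one rack hole. Origin: centre of its post's foot, z up. Round bright-steel post 18 mm thick, lowest 10 mm tapering to 13 mm. At z 104-118 mm a black collar 26 mm wide with a black-rimmed lens, 46 mm across, out along +x (centre x = 44 mm, z 105-117 mm) and a brass counterweight to x = -30 mm. At z 118-164 mm a round black grip cap 24 mm thick, to hold it by
- magnifier_grip (a point): point on the magnifier's axis at mid-height of its grip cap, 142 mm above the foot; moves with the magnifier
- hex_holder: bystander in the other rack hole: the same black grip cap but on a hexagonal brass post (20 mm across flats, does not fit the collet) with a blue rectangular plate instead of the lens. Origin: centre of the post's foot, z up. Stays in the rack
- rack: fixed dark wooden block 70 x 190 x 45 mm (x, y, z), origin under its centre. Two blind holes 25 mm wide and 35 mm deep at y = -60 and +60 mm; the posts stand on the hole floors, 10 mm above the table
- collet: fixed collet clamp: grey 110 mm square foot, 12 mm thick; upright steel nose 47 mm across, 80 mm tall, with a vertical 19.5 mm bore open on top. Origin: on the table on the bore's axis, z up. Sprung pads, met 10 mm below the mouth, resist: a push of about 10 N passes them (foot 16 to 25 mm deep), then 5 N drags on; the post's weight alone does not sink it
- collet_mouth (a point): centre of the bore's mouth on the collet's top face, 80 mm above the table; axes as the collet's
- stop (a joint): depth stop in the bore, a brass plunger on a light spring (about 1 N), in m: 0 = free, 0.005 = down on its solid seat, post home. The seat's height differs each time and is not told: the foot is home 44 to 58 mm below the mouth. On the seat resistance rises sharply; pressing with over 30 N damages it
- clamp (a joint): clamp lever's angle in rad about the bore's axis: 0 = open, 1.4 = closed against its end; grows counter-clockwise seen from above. Starts at 0 to 0.3. Stays where it is left; takes about 3 to 5 N at the knob to move; drives the jaw that grips the post. May take no more than 30 N
- clamp_knob (a point): middle of the lever's red upright round knob, 18 mm thick, standing free 54 to 100 mm above the table (this point 77 mm), 130 mm from the bore's axis; in the collet's frame at the angle -2.27 rad plus the joint value from its x axis. The lever's flat bar, 14 mm wide, runs 43 to 53 mm above the table
- mug: bystander: white mug, 84 mm across, 88 mm tall, origin under its centre
- tape: bystander: roll of tape, 92 mm across, 48 mm tall, origin under its centre
- tin_case: bystander: open black case 90 x 270 x 70 mm with a row of round tins standing in it, origin under its centre
- brush: bystander: small brush 170 mm long, lying
- swab_jar: bystander: white jar with a blue cap, 56 mm across, 85 mm tall, origin under its centre
- folding_loupe: bystander: small folding loupe, 45 x 45 x 51 mm, origin under its centre

How it is judged (in metres and radians):
On the way, in this order (a step that is already met when the one before it is completed fails the run):
1. the magnifier's post is fully home on the depth stop, upright in the bore, while the lever is still open (value of joint stop above 0.004 m and horizontal distance between magnifier and collet below 0.003 m and angle between magnifier's own z axis and vertical below 0.08 rad and value of joint clamp below 0.5 rad), for 0.2 s.
2. the lever is swung to its closed end with the post still home (value of joint clamp above 1.33 rad and value of joint stop above 0.004 m), for 0.2 s.
At the end, for the whole second after the job is handed in: the post is home (stop pressed at least 4 of its 5 mm), within 3 mm of the bore's axis and 0.08 rad of upright, at rest; the lever is past 1.33 rad of its 1.4 (all of step 2 and horizontal distance between magnifier and collet below 0.003 m and angle between magnifier's own z axis and vertical below 0.08 rad and linear speed of magnifier below 0.02 m/s); the robot touches nothing.
It fails at once if the depth stop is pressed with more than 30 N (contact force between magnifier and stop above 30 N).
It fails at once if the lever is pushed with more than 30 N (contact force between any of the fingers, the arm and clamp above 30 N).
It fails at once if the hex-post holder is taken out of the rack or tipped (distance of hex_holder from where it was at the start of the episode above 0.03 m or angle between hex_holder's own z axis and vertical above 0.4 rad).
It fails at once if another thing on the desk is shifted by more than 30 mm (distance of any of mug, tape, tin_case, brush, swab_jar, folding_loupe from where it was at the start of the episode above 0.03 m).
It also fails if it takes over 64 s, if anything falls off the work surface, if the arm or the gripper's body presses on something with over 40 N, if the wrist force passes 120 N, or if a joint passes its speed limit or range.

### The arm

A 6-joint arm with a two-finger parallel gripper is mounted at the origin on the work surface. World frame = base frame: x ahead of the robot, y to its left, z up, the work surface at z = 0. Lengths are in mm, angles in degrees, forces in N, time in s.
With the tool pointing down it reaches from about 425 to 950 mm from the base axis. Payload 3.5 kg.
Tool frame: the origin (TCP) lies midway between the tips of the shut fingers; the grasp point (between the pads) lies 19 mm behind it (robot.grasp_offset is the distance from the TCP to the grasp point, in mm); z points along the fingers, y is the line along which they close (so a half turn about z gives the same grasp; the last joint's range is limited). The gripper opens to 85 mm and grips with 20 to 120 N. Pads are 22 mm wide; open, the fingers measure 114 mm over their backs; the gripper's body (76 mm by 85 mm) begins 54 mm behind the grasp point. The pads swing forward as they close: fully open they stand 13 mm farther back than shut.
Start: joints at [-75.802, 16.404, 90.338, -0, 73.258, -8.594], TCP at [261.51, -622.269, 231.325] pointing down, gripper open.
Joint ranges: [-158.93, 158.93], [-51.34, 127.21], [12.03, 142.37], [-87.48, 267.48], [13.55, 161.25], [-162.69, 162.69]. Speed limits (degrees/s): [159.86, 159.86, 180, 180, 180, 180].

### API

Orientations are given as a 3x3 rotation matrix whose columns are the frame's x, y, z axes.
In Python, from bench import robot, read_camera, camera_model, order gives the robot as it stands. The module is installed in compiled form; this text tells all that it offers.
- The arm moves only by the tool play_rows, never from a script. Its argument "plan" is a list of rows, each a list of 5 numbers: the shift along the tool's x, y, z in m, then the turn about the tool's z in rad, then the finger opening in m, from 0 to 0.0854. A call has 1 to 10 rows; each row shifts and turns the commanded pose from where the row before left it, along the tool's axes as they then stand; what a row does not reach is not made up. A row lasts 1/10 s, in which the tool goes at most 50 mm and 8.59 degrees, less where a joint would pass 70% of its speed; a pose out of reach is approached as far as the arm can. A call is refused whole if a number of a shift passes 0.05 or a number of a turn 0.15, either way. A call with a gripper value outside its range is refused whole. The fingers move at their own pace and stop on an object; "grip_force" is the grip in N (left out, the last holds). Time passes only in rows, so rows that do not move let the fingers close. It gives the time, the measured TCP pose, the force, the opening and the grip force at its end, in the units of the state.
- robot.get_state(): the state, without advancing time (a new reading comes with each control period).
- read_camera(name): name is "scene" or "top" or "wrist"; returns the picture (480x640x3 uint8, blue, green, red); there is no depth.
- camera_model(name): a dict with "K" (3x3 intrinsics, pixels), "rvec" (rotation vector, rad) and "tvec" (3), from world to camera coordinates, as OpenCV has them; the wrist camera has in their place "T_tool_cam" (4x4, takes a point from camera to tool coordinates, whose origin is the TCP and whose axes are the flange's). Camera axes: x right, y down, z forward; pixel columns grow to the right and rows downward; lengths in mm; the calibration is good to about 2 mm. The wrist camera is an equidistant fisheye: a pixel r from the principal point sees the ray r / f radians off the axis. A picture is of the moment at which its call begins: read the wrist's pose just before it. camera_model takes no time and is no camera call.
- order.hand_in(): hands the job in; it is judged then, once.
The state is a dict: "clock": time; "joint_positions": joint angles; "joint_vel": joint speeds; "effort": joint torques, N m; "tool_pos": TCP position; "ee_rot": TCP orientation; "force": force on the tool from outside, world axes, zero at the start; "ft_torque": the same for the moment, N m; "grip_width": opening from 0.0 (shut) to 1.0 (fully open); "grasp_force": force on a finger pad.
Only numpy, scipy, OpenCV 4.12 (cv2) and the standard library are available. Lean on these libraries where they do the work, as an engineer would, in place of code of your own. Each camera call takes 0.05 s, during which the arm holds its last target. There are 200 camera calls.

## Working session

There is one attempt and no reset: what is moved stays moved. The work goes in short steps, Python scripts to look and compute and a tool call to move; the robot and the scene stay as the last step left them, time stands still between calls to the robot, and variables do not carry over. Pictures are saved under pics/ and viewed, at most 10 in all, crops included, and the job is handed in when it is done.

Besides the shell and the picture viewer there is one more tool, called after "Emit:" in YAML: its name, and indented under it one key for each argument. play_rows: Moves the arm, as the interface text tells. Its arguments: {"type":"object","properties":{"plan":{"type":"array"},"grip_force":{"type":"number"}},"required":["plan"]}

```bash
mkdir -p pics; python3 - <<'E'
from bench import *
import cv2,numpy as np
for n in ("scene","top"):
    im=read_camera(n); cv2.imwrite(f"pics/{n}0.png",im)
    m=camera_model(n); print(n,m["K"],m["rvec"],m["tvec"])
    R,_=cv2.Rodrigues(np.array(m["rvec"])); print("cam pos",-R.T@np.ravel(m["tvec"]))
print(camera_model("wrist"))
s=robot.get_state(); print({k:np.round(v,3) for k,v in s.items()})
E
```

```text
scene [[480.28942809   0.         320.18966756]
 [  0.         480.28942809 236.18557458]
 [  0.           0.           1.        ]] [ 1.53415337  2.15608482 -0.75648147] [ 228.90215887 -351.62646451 1472.60412394]
cam pos [1206.08068765  172.6501591   927.44895933]
top [[505.65239829   0.         322.73812238]
 [  0.         505.65239829 240.32940677]
 [  0.           0.           1.        ]] [ 2.12855976 -2.19385005  0.04573562] [ -21.50229726  582.17611717 1062.4060316 ]
cam pos [ 492.95480162  -79.59137453 1103.97406348]
{'K': array([[371.64829954,   0.        , 321.87382303],
       [  0.        , 371.64829954, 245.5798558 ],
       [  0.        ,   0.        ,   1.        ]]), 'T_tool_cam': array([[-5.55320166e-04, -9.51020123e-01, -3.09128479e-01,
         7.93929616e+01],
       [ 9.99999807e-01, -4.42069956e-04, -4.36396657e-04,
         5.42282927e-01],
       [ 2.78365590e-04, -3.09128662e-01,  9.51020185e-01,
        -1.42671828e+02],
       [ 0.00000000e+00,  0.00000000e+00,  0.00000000e+00,
         1.00000000e+00]])}
{'clock': np.float64(0.1), 'joint_positions': array([-7.5800e+01,  1.6452e+01,  9.0415e+01, -1.0000e-03,  7.3260e+01,
       -8.5950e+00]), 'joint_vel': array([-0.09 , -0.087, -0.197,  0.033, -0.087,  0.046]), 'effort': array([ 1.000e-03, -4.073e+01, -2.937e+01, -0.000e+00,  3.000e-03,
       -0.000e+00]), 'tool_pos': array([ 261.383, -621.682,  230.035]), 'ee_rot': array([[ 0.922,  0.387, -0.001],
       [ 0.387, -0.922,  0.002],
       [ 0.   , -0.002, -1.   ]]), 'force': array([0.327, 0.563, 0.355]), 'ft_torque': array([-0.011, -0.   ,  0.007]), 'grasp_force': np.float64(0.0), 'grip_width': np.float64(0.998)}
```

View pics/top0.png

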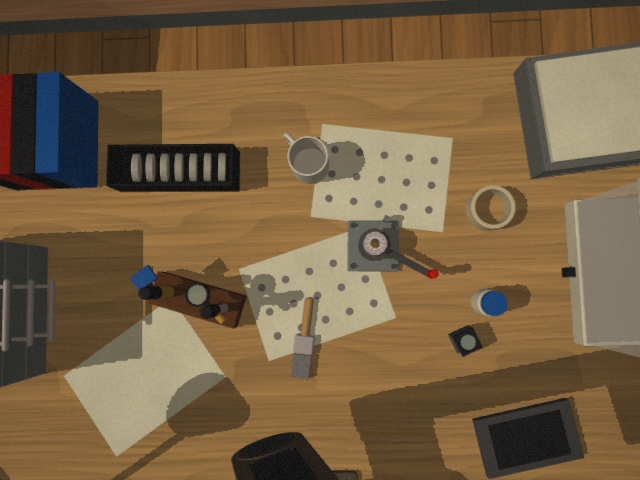

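View pics/scene0.png

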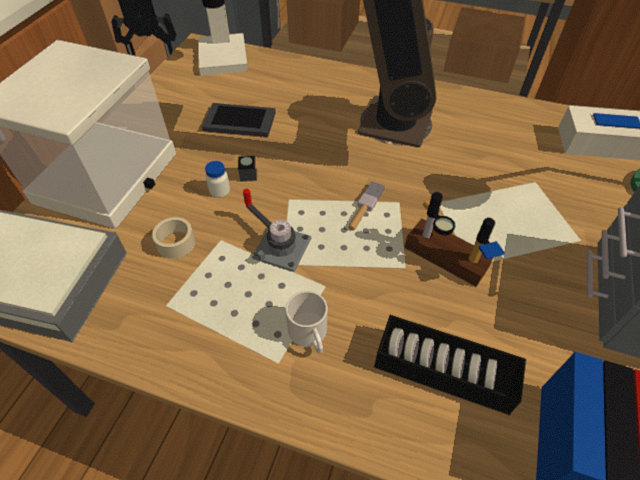

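The top view shows the magnifier: cap near (210,312), lens (198,295), brass weight (222,318). The hex holder's cap is at (147,292), the collet bore at (375,243) and the red knob at (433,273). In the scene view the magnifier cap is at (435,200) and the collet bore at (281,228). Next I'll measure these from masks and view an enlarged crop.

```bash
cat > h.py <<'E'
from bench import *
import cv2,numpy as np
def ray(n,uv):
    m=camera_model(n); R,_=cv2.Rodrigues(np.array(m["rvec"])); t=np.ravel(m["tvec"])
    d=R.T@np.linalg.inv(m["K"])@np.array([uv[0],uv[1],1.]); return -R.T@t,d/np.linalg.norm(d)
def plane(n,uv,z):
    c,d=ray(n,uv); return c+d*(z-c[2])/d[2]
def tri(a,b):
    (c1,d1),(c2,d2)=ray("top",a),ray("scene",b)
    A=np.array([d1,-d2]).T; s=np.linalg.lstsq(A,c2-c1,rcond=None)[0]
    p,q=c1+s[0]*d1,c2+s[1]*d2; return (p+q)/2,np.linalg.norm(p-q)
def blobs(mask,amin=15):
    n,l,st,ce=cv2.connectedComponentsWithStats(mask.astype(np.uint8)); return [(np.round(ce[i],1),st[i].tolist()) for i in range(1,n) if st[i][4]>=amin]
def proj(n,p):
    m=camera_model(n); return cv2.projectPoints(np.array([p],float),np.array(m["rvec"]),np.array(m["tvec"]),m["K"],None)[0].ravel()
def wray(s,uv):
    m=camera_model("wrist");K=m["K"];T=m["T_tool_cam"]
    v=np.array([uv[0]-K[0,2],uv[1]-K[1,2]]);r=np.hypot(*v);th=r/K[0,0]
    d=np.r_[np.sin(th)*v/max(r,1e-9),np.cos(th)]
    R=np.array(s["ee_rot"]);return np.array(s["tool_pos"])+R@T[:3,3],R@T[:3,:3]@d
def wplane(s,uv,z):
    c,d=wray(s,uv);return c+d*(z-c[2])/d[2]
E
python3 - <<'E'
from h import *
t=cv2.imread("pics/top0.png");s=cv2.imread("pics/scene0.png")
red=lambda im:(im[...,2]>110)&(im[...,1]<60)&(im[...,0]<60)
for n,im in(("top",t),("scene",s)): print(n,[b for b in blobs(red(im)) if 100<b[0][0]<500])
print("knob",plane("top",(433,273.5),100)); print("mouth",plane("top",(375,243),80),tri((375,243),(281,228)))
print("cap",plane("top",(210,312),165),tri((207,311),(436,195)))
print("lens",plane("top",(198,295),127),tri((198,295),(444,226)))
print("hex",plane("top",(147,292),174))
a=cv2.resize(t[255:345,120:260],None,fx=4,fy=4,interpolation=cv2.INTER_CUBIC)
b=cv2.resize(t[205:295,340:450],None,fx=4,fy=4,interpolation=cv2.INTER_CUBIC)[:, :236]
c=cv2.resize(s[180:290,395:515],None,fx=2.5,fy=2.5,interpolation=cv2.INTER_CUBIC)[:220]
out=np.zeros((600,800,3),np.uint8); out[:360,:560]=a; out[:360,560:796]=b; out[365:585,:300]=c[:220]
d=cv2.resize(s[185:275,235:315],None,fx=2.5,fy=2.5,interpolation=cv2.INTER_CUBIC); out[365:365+d.shape[0],320:320+d.shape[1]]=d
cv2.imwrite("pics/crop.png",out)
E
```

```text
top [(array([432.2, 273.6]), [427, 270, 11, 8, 76])]
scene [(array([247.4, 196.4]), [243, 189, 9, 17, 83])]
knob [ 502.67008965 -256.93010135  100.        ]
mouth [ 567.81419888 -146.86767135   80.        ] (array([ 567.13113339, -144.57703357,   76.46922328]), np.float64(5.364674285658008))
cap [442.66450227 169.1536973  165.        ] (array([444.64709479, 174.04733036, 174.33922553]), np.float64(3.61555100632606))
lens [473.99692522 202.39800711 127.        ] (array([473.19850369, 207.94567521, 115.50391883]), np.float64(4.429966372476382))
hex [483.08463892 284.46809414 174.        ]
```

View pics/crop.png

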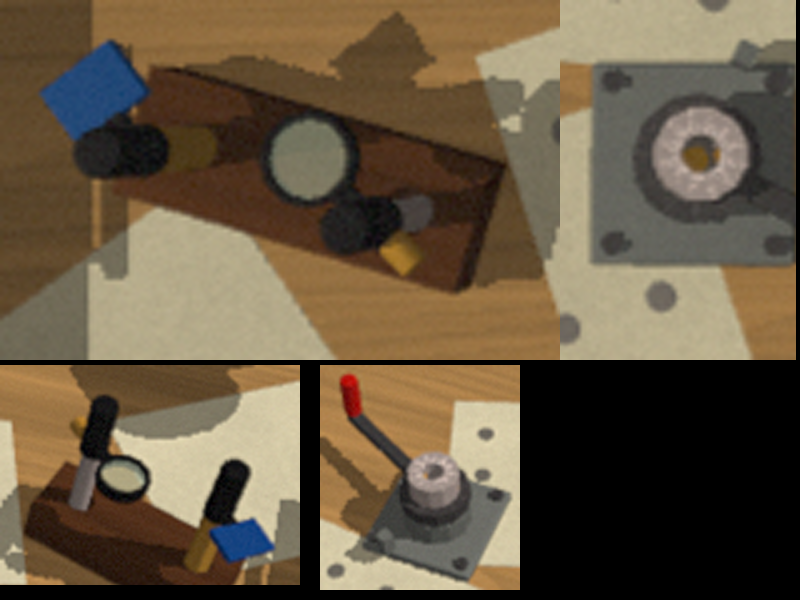

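The crop puts the magnifier's cap top at about (206,312), the lens centre at (197,294.5), the hex cap at (144.5,294) and the bore at (375.2,243.2). The magnifier is near (444,174), the lens points about +45° in world, and the bore is near (567.6,-147). I'll move off clear of the glass box first, then square the tool to the world axes.

Emit:
play_rows:
  plan:
    - [0.028,-0.032,-0.012,0,0.085]
    - [0.028,-0.032,-0.012,0,0.085]
    - [0.028,-0.032,-0.012,0,0.085]
    - [0.028,-0.032,-0.012,0,0.085]
    - [0.028,-0.032,-0.012,0,0.085]
    - [0,0,0,0.133,0.085]
    - [0,0,0,0.133,0.085]
    - [0,0,0,0.132,0.085]

```text
clock: 0.9
tool_pos: [328.7, -419.8, 291.1]
ee_rot: [[1.0, -0.005, -0.0], [-0.005, -1.0, 0.0], [-0.0, -0.0, -1.0]]
force: [-0.1, -0.2, -0.1]
grip_width: 0.998
grasp_force: 0.0
```

```bash
python3 - <<'E'
from h import *
c=tri((206.3,312),(436.2,196))[0]; print("cap",c,plane("top",(206.3,312),174))
h=plane("top",(144.5,293.7),174);print("hex",h,np.linalg.norm(h-plane("top",(206.3,312),174)))
print("lens",plane("top",(197,294.5),127)); print("mouth",plane("top",(375.2,243.2),80)); print("knob",plane("top",(432.2,273.6),97))
E
```

```text
cap [442.8367978  175.73950538 170.15204743] [443.32686088 173.6503214  174.        ]
hex [480.07304201 289.17808157 174.        ] 121.23095808091541
lens [475.01702803 204.35208822 127.        ]
mouth [ 567.39580556 -147.25594402   80.        ]
knob [ 502.5482024 -255.8863657   97.       ]
```

Emit:
play_rows:
  plan:
    - [0.019,-0.04,0,0,0.085]
    - [0.019,-0.04,0,0,0.085]
    - [0.019,-0.04,0,0,0.085]
    - [0.019,-0.04,0,0,0.085]
    - [0.019,-0.04,0,0,0.085]
    - [0.019,-0.04,0,0,0.085]
    - [0.019,-0.04,0,0,0.085]
    - [0.019,-0.04,0,0,0.085]

```text
clock: 1.7
tool_pos: [480.9, -98.7, 291.0]
ee_rot: [[1.0, -0.0, -0.0], [-0.0, -1.0, 0.0], [-0.0, -0.0, -1.0]]
force: [1.1, -1.0, -0.2]
grip_width: 0.995
grasp_force: 0.0
```

Emit:
play_rows:
  plan:
    - [-0.005,-0.039,0,0,0.085]
    - [-0.005,-0.039,0,0,0.085]
    - [-0.005,-0.039,0,0,0.085]
    - [-0.005,-0.039,0,0,0.085]
    - [-0.005,-0.039,0,0,0.085]
    - [-0.005,-0.039,0,0,0.085]
    - [-0.007,-0.04,0,0,0.085]
    - [0,0,0,0,0.085]
    - [0,0,0,0,0.085]

```text
clock: 2.6
tool_pos: [443.2, 174.1, 290.8]
ee_rot: [[1.0, 0.002, -0.001], [0.002, -1.0, -0.001], [-0.001, 0.001, -1.0]]
force: [0.5, -0.0, 0.9]
grip_width: 0.994
grasp_force: 0.0
```

```bash
python3 - <<'E'
from h import *
s=robot.get_state(); im=read_camera("wrist"); cv2.imwrite("pics/w1.png",im); print(s["tool_pos"]); import pickle; pickle.dump(s,open("s1.pkl","wb"))
E
```

```text
[443.1989233  174.08944746 290.8472944 ]
```

View pics/w1.png

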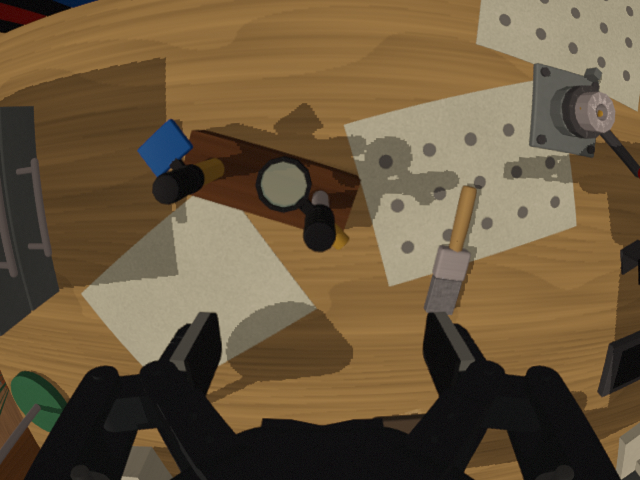

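The wrist view shows the cap's top at about (320,235), the lens at (284,184), the hex cap at (169,189) and the collet bore at (601,112).

```bash
python3 - <<'E'
from h import *
import pickle; s=pickle.load(open("s1.pkl","rb"))
im=cv2.imread("pics/w1.png"); g=im.max(2)
m=(g<45)[180:255,295:345]; print([(b[0]+[295,180],b[1]) for b in blobs(m)])
for r in range(190,254,4): 
    x=np.where(m[r-180])[0]; print(r,x.min()+295 if len(x) else None,x.max()+295 if len(x) else None)
print("cap",wplane(s,(320,236),174),"lens",wplane(s,(284,184),127),"mouth",wplane(s,(601,112),80))
E
```

```text
[(array([319.2, 219.6]), [0, 0, 50, 71, 1720])]
190 306 309
194 305 344
198 301 344
202 297 344
206 295 344
210 301 331
214 305 333
218 305 334
222 305 334
226 305 334
230 304 334
234 304 335
238 304 334
242 306 332
246 308 330
250 314 323
cap [445.65325805 175.03462786 174.        ] lens [476.88402181 205.2612689  127.        ] mouth [ 568.88428145 -145.38310328   80.        ]
```

Emit:
play_rows:
  plan:
    - [0.0013,-0.001,0.03,0,0.085]
    - [0,0,0.03,0,0.085]
    - [0,0,0.03,0,0.085]
    - [0,0,0.03,0,0.085]
    - [0,0,0.025,0,0.085]
    - [0,0,0.01,0,0.06]
    - [0,0,0,0,0.04]
    - [0,0,0,0,0.03]
    - [0,0,0,0,0.028]
    - [0,0,0,0,0.028]

```text
clock: 3.65
tool_pos: [446.1, 174.5, 137.9]
ee_rot: [[1.0, -0.0, 0.003], [-0.0, -1.0, 0.0], [0.003, -0.0, -1.0]]
force: [0.9, -0.0, -0.1]
grip_width: 0.331
grasp_force: 0.0
```

Emit:
play_rows:
  plan:
    - [0,0,0,0,0.02]
    - [0,0,0,0,0.015]
    - [0,0,0,0,0.015]
    - [0,0,0,0,0.015]
    - [0,0,0,0,0.015]
    - [0,0,0,0,0.015]
  grip_force: 60

```text
clock: 4.25
tool_pos: [446.1, 174.9, 137.9]
ee_rot: [[1.0, -0.0, 0.003], [-0.0, -1.0, 0.001], [0.003, -0.001, -1.0]]
force: [-0.9, 0.2, 6.3]
grip_width: 0.262
grasp_force: 58.8
```

Emit:
play_rows:
  plan:
    - [0,0,-0.005,0,0.015]
    - [0,0,-0.01,0,0.015]
    - [0,0,-0.015,0,0.015]
    - [0,0,-0.02,0,0.015]
    - [0,0,-0.02,0,0.015]
    - [0,0,-0.02,0,0.015]
    - [0,0,-0.015,0,0.015]
    - [0,0,-0.005,0,0.015]
    - [0,0,0,0,0.015]

```text
clock: 5.15
tool_pos: [445.1, 174.4, 246.8]
ee_rot: [[1.0, -0.0, 0.001], [-0.0, -1.0, -0.0], [0.001, 0.0, -1.0]]
force: [0.5, -0.2, -2.2]
grip_width: 0.267
grasp_force: 59.0
```

```bash
python3 - <<'E'
from h import *
import pickle
s=robot.get_state(); w=read_camera("wrist"); t=read_camera("top"); sc=read_camera("scene"); cv2.imwrite("pics/w2.png",w);cv2.imwrite("pics/t2.png",t);cv2.imwrite("pics/sc2.png",sc); pickle.dump(s,open("s2.pkl","wb"))
print(s["tool_pos"],s["force"],s["grip_width"])
u=proj("scene",s["tool_pos"]-np.array([0,0,60])).astype(int); v=proj("wrist" if 0 else "top",s["tool_pos"]-np.array([0,0,60])).astype(int); print(u,v)
out=np.zeros((600,800,3),np.uint8)
def crop(im,c,w,h,f): 
    x,y=max(c[0]-w//2,0),max(c[1]-h//2,0); return cv2.resize(im[y:y+h,x:x+w],None,fx=f,fy=f,interpolation=cv2.INTER_CUBIC)
a=crop(sc,u,100,150,4); out[:a.shape[0],:a.shape[1]]=a
b=cv2.resize(w[150:330,220:420],None,fx=2,fy=2); out[:b.shape[0],400:400+b.shape[1]]=b
cv2.imwrite("pics/c2.png",out)
E
```

```text
[445.12830447 174.4153899  246.84580582] [ 0.51958957 -0.17118777 -2.22133251] 0.26710160909052466
[436 191] [203 311]
```

View pics/c2.png

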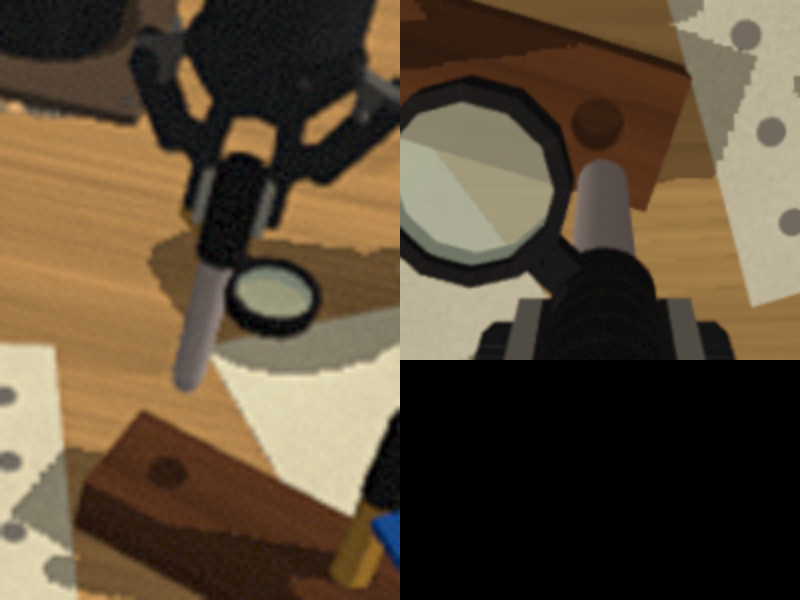

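The crop shows the magnifier held upright and clear of the rack, with the post straight and the lens toward +x/+y; the post's foot edge in the wrist image is near (321,230). Next, the foot position and the move to the collet.

```bash
python3 - <<'E'
from h import *
import pickle; s=pickle.load(open("s2.pkl","rb"))
w=cv2.imread("pics/w2.png")
hsv=cv2.cvtColor(w,cv2.COLOR_BGR2HSV)
for r in range(224,278,4):
    row=w[r,295:350].astype(int); d=row[:,2]-row[:,0]; x=np.where(d<25)[0]; print(r,(x.min()+295,x.max()+295,len(x)) if len(x) else None)
for uv in((321,229),(321,230.5)): print("foot+x edge",wplane(s,uv,119))
# scene check: expected axis projections
tp=s["tool_pos"]
for z in (119,129,200): print("scene",z,proj("scene",[tp[0],tp[1],z]),"crop",(proj("scene",[tp[0],tp[1],z])-[386,116])*4)
E
```

```text
224 (np.int64(295), np.int64(302), 8)
228 (np.int64(295), np.int64(303), 9)
232 (np.int64(295), np.int64(327), 23)
236 (np.int64(295), np.int64(331), 32)
240 (np.int64(295), np.int64(332), 35)
244 (np.int64(297), np.int64(333), 34)
248 (np.int64(296), np.int64(333), 34)
252 (np.int64(295), np.int64(334), 35)
256 (np.int64(295), np.int64(333), 34)
260 (np.int64(295), np.int64(334), 33)
264 (np.int64(295), np.int64(334), 32)
268 (np.int64(295), np.int64(335), 35)
272 (np.int64(295), np.int64(336), 40)
276 (np.int64(295), np.int64(336), 42)
foot+x edge [450.0279701  174.72444529 119.        ]
foot+x edge [448.85156455 174.72610224 119.        ]
scene 119 [430.61901771 212.34028362] crop [178.47607085 385.3611345 ]
scene 129 [431.43240233 209.36411505] crop [181.72960931 373.45646022]
scene 200 [437.56585076 186.92187049] crop [206.26340304 283.68748197]
```

Emit:
play_rows:
  plan:
    - [0.006,0.015,0,0,0.015]
    - [0.0135,0.035,0,0,0.015]
    - [0.0135,0.035,0,0,0.015]
    - [0.0135,0.035,0,0,0.015]
    - [0.0135,0.035,0,0,0.015]
    - [0.0135,0.035,0,0,0.015]
    - [0.0135,0.035,0,0,0.015]
    - [0.0135,0.035,0,0,0.015]
    - [0.0135,0.035,0,0,0.015]
    - [0.0105,0.026,0,0,0.015]

```text
clock: 6.3
tool_pos: [569.3, -148.6, 244.6]
ee_rot: [[1.0, -0.001, -0.002], [-0.001, -1.0, 0.001], [-0.002, -0.001, -1.0]]
force: [-0.3, -0.2, -2.4]
grip_width: 0.263
grasp_force: 59.2
```

Emit:
play_rows:
  plan:
    - [0,0,0.005,0,0.015]
    - [0,0,0.01,0,0.015]
    - [0,0,0.01,0,0.015]
    - [0,0,0,0,0.015]
    - [0,0,0,0,0.015]
    - [0,0,0,0,0.015]

```text
clock: 6.9
tool_pos: [569.6, -146.0, 221.7]
ee_rot: [[1.0, 0.001, 0.001], [0.001, -1.0, -0.0], [0.001, 0.0, -1.0]]
force: [-0.3, 0.6, -1.6]
grip_width: 0.268
grasp_force: 59.2
```

```bash
python3 - <<'E'
from h import *
import pickle
s=robot.get_state(); w=read_camera("wrist"); sc=read_camera("scene"); cv2.imwrite("pics/w3.png",w);cv2.imwrite("pics/sc3.png",sc); pickle.dump(s,open("s3.pkl","wb"))
print(s["tool_pos"],s["force"],s["grip_width"])
c=proj("scene",[568,-147,90]).astype(int)-[40,45]; print(c)
out=np.zeros((600,800,3),np.uint8)
a=cv2.resize(sc[c[1]:c[1]+90,c[0]:c[0]+80],None,fx=5,fy=5,interpolation=cv2.INTER_CUBIC); out[:450,:400]=a
b=cv2.resize(w[180:290,270:370],None,fx=4,fy=4,interpolation=cv2.INTER_CUBIC); out[:440,400:]=b
cv2.imwrite("pics/c3.png",out)
E
```

```text
[ 569.60182386 -145.98568176  221.7437955 ] [-0.27335841  0.64839489 -1.56993267] 0.26801488764532466
[238 179]
```

View pics/c3.png

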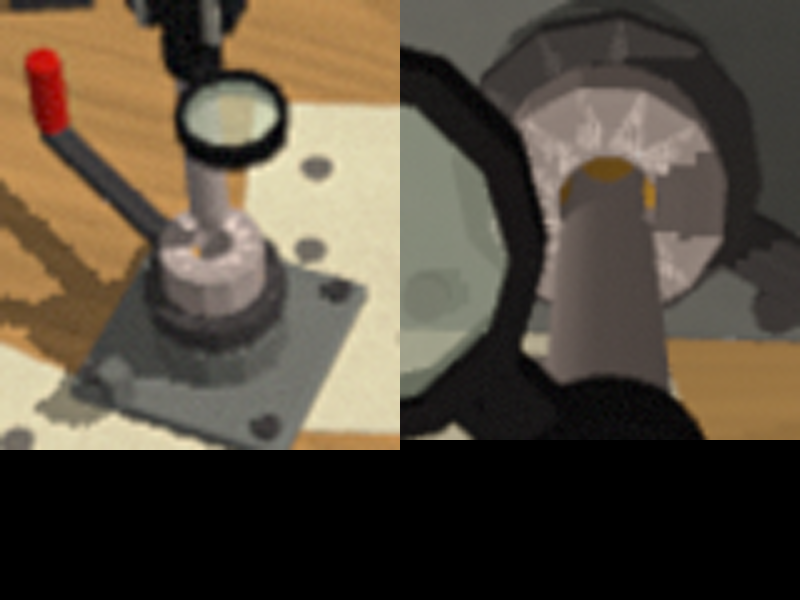

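The left crop shows the post standing right over the bore. The wrist crop shows the bore's edges at columns 560–657 and top at row 157, with the foot centred at column 608, so y is on and x is to be computed.

```bash
python3 - <<'E'
from h import *
import pickle; s=pickle.load(open("s3.pkl","rb"))
P=lambda cx,cy,z: wplane(s,(270+(cx-400)/4-.375,180+cy/4-.375),z)
print("bore L,R,T",P(560,195,80),P(657,195,80),P(608,157,80))
print("foot +x edge",P(608,165,93.8),"L,R body",P(553,300,110)[1],P(662,300,110)[1], "taper L,R",P(567,190,95),P(650,190,95))
# local contrast detail
w=cv2.imread("pics/w3.png")
print(w[214:240,321].tolist())
for r in (222,226,230): print(r,w[r,306:340].sum(1).tolist())
E
```

```text
bore L,R,T [ 571.16113641 -136.63437778   80.        ] [ 571.16656265 -155.88011748   80.        ] [ 578.92372035 -146.15809538   80.        ]
foot +x edge [ 580.78159882 -146.17132132   93.8       ] L,R body -136.20334676100003 -155.98823036929159 taper L,R [ 576.24464    -138.47475757   95.        ] [ 576.24900386 -154.05782179   95.        ]
[[122, 130, 145], [123, 132, 147], [125, 134, 148], [125, 134, 148], [119, 126, 142], [61, 89, 113], [28, 73, 101], [22, 71, 100], [23, 71, 101], [23, 73, 102], [29, 72, 99], [48, 70, 91], [65, 69, 79], [68, 71, 79], [67, 71, 78], [65, 71, 80], [66, 71, 80], [68, 72, 81], [68, 72, 81], [68, 72, 81], [67, 71, 81], [67, 71, 80], [67, 71, 79], [65, 71, 80], [67, 71, 79], [67, 71, 81]]
222 [424, 404, 402, 433, 522, 498, 417, 321, 251, 214, 201, 186, 196, 193, 193, 195, 202, 199, 199, 195, 199, 208, 216, 246, 312, 409, 439, 439, 471, 508, 487, 326, 255, 248]
226 [479, 482, 437, 431, 296, 204, 183, 205, 215, 211, 214, 211, 210, 216, 215, 213, 222, 216, 214, 211, 214, 215, 213, 206, 220, 278, 307, 297, 260, 257, 259, 261, 257, 257]
230 [457, 452, 409, 337, 201, 186, 199, 206, 210, 217, 222, 225, 227, 224, 220, 217, 222, 218, 213, 216, 213, 214, 210, 206, 217, 293, 322, 305, 241, 255, 261, 260, 259, 259]
```

```bash
python3 - <<'E'
from h import *
w=cv2.imread("pics/w2.png"); print(w[220:240,321].tolist())
for r in (234,250,262): print(r,cv2.imread("pics/w2.png")[r,300:342].sum(1).tolist()); print(r,cv2.imread("pics/w3.png")[r,300:342].sum(1).tolist())
E
```

```text
[[14, 26, 47], [14, 25, 46], [14, 26, 45], [16, 26, 46], [19, 32, 56], [19, 40, 72], [24, 47, 83], [24, 48, 85], [27, 49, 85], [48, 62, 86], [68, 74, 88], [74, 79, 88], [74, 77, 88], [75, 80, 89], [74, 78, 88], [74, 79, 89], [75, 79, 89], [74, 79, 89], [74, 78, 87], [75, 80, 90]]
234 [81, 83, 79, 42, 39, 68, 128, 160, 167, 167, 173, 254, 302, 306, 294, 280, 267, 258, 251, 245, 243, 240, 240, 241, 233, 232, 234, 236, 234, 235, 215, 187, 170, 154, 155, 155, 162, 160, 158, 165, 150, 155]
234 [60, 78, 63, 26, 24, 117, 347, 452, 455, 416, 261, 243, 276, 281, 272, 260, 247, 241, 227, 223, 220, 219, 221, 216, 213, 217, 211, 213, 213, 211, 239, 277, 304, 286, 252, 262, 256, 257, 257, 257, 256, 251]
250 [76, 82, 74, 73, 155, 300, 355, 361, 358, 349, 327, 311, 304, 294, 287, 273, 265, 257, 246, 243, 244, 243, 243, 236, 237, 238, 236, 236, 236, 233, 231, 229, 233, 225, 203, 168, 163, 155, 161, 164, 163, 161]
250 [62, 65, 70, 60, 149, 333, 396, 390, 366, 322, 305, 289, 277, 272, 258, 246, 240, 234, 226, 219, 219, 218, 219, 214, 219, 217, 216, 217, 213, 214, 209, 209, 204, 207, 273, 387, 395, 399, 396, 432, 449, 431]
262 [99, 208, 355, 364, 364, 361, 366, 361, 345, 329, 317, 307, 292, 290, 280, 268, 262, 252, 248, 245, 242, 242, 239, 243, 238, 235, 240, 232, 232, 236, 235, 229, 232, 230, 227, 256, 352, 354, 357, 355, 357, 354]
262 [73, 157, 286, 286, 280, 278, 287, 305, 315, 308, 288, 277, 272, 261, 256, 245, 236, 232, 224, 219, 220, 224, 220, 219, 219, 219, 216, 215, 215, 211, 207, 213, 209, 206, 209, 216, 261, 283, 284, 281, 282, 281]
```

The foot edge matches the earlier pixel (row 229); the grey above it is the bore wall. So the foot sits about 1.2 mm short in x and 0.8 mm high in y, well inside the taper's capture. I'll correct that and lower in small steps.

Emit:
play_rows:
  plan:
    - [0.0012,0.0008,0.002,0,0.015]
    - [0,0,0.003,0,0.015]
    - [0,0,0.003,0,0.015]
    - [0,0,0.003,0,0.015]
    - [0,0,0.003,0,0.015]
    - [0,0,0.003,0,0.015]
    - [0,0,0.003,0,0.015]
    - [0,0,0,0,0.015]

```text
clock: 7.8
tool_pos: [570.3, -147.2, 200.6]
ee_rot: [[1.0, -0.0, -0.001], [-0.0, -1.0, 0.0], [-0.001, -0.0, -1.0]]
force: [0.2, 0.7, -1.7]
grip_width: 0.264
grasp_force: 59.3
```

Emit:
play_rows:
  plan:
    - [0,0,0.002,0,0.015]
    - [0,0,0.002,0,0.015]
    - [0,0,0.002,0,0.015]
    - [0,0,0.002,0,0.015]
    - [0,0,0,0,0.015]

```text
clock: 8.3
tool_pos: [570.5, -147.1, 192.9]
ee_rot: [[1.0, -0.0, -0.0], [-0.0, -1.0, 0.001], [-0.0, -0.001, -1.0]]
force: [-0.8, 0.2, -2.2]
grip_width: 0.265
grasp_force: 59.3
```

Emit:
play_rows:
  plan:
    - [0,0,0.002,0,0.015]
    - [0,0,0.002,0,0.015]
    - [0,0,0.002,0,0.015]
    - [0,0,0,0,0.015]

```text
clock: 8.7
tool_pos: [570.7, -146.9, 187.2]
ee_rot: [[1.0, -0.0, -0.0], [-0.0, -1.0, 0.001], [-0.0, -0.001, -1.0]]
force: [0.6, 1.8, -1.6]
grip_width: 0.264
grasp_force: 59.6
```

Emit:
play_rows:
  plan:
    - [0,0,0.002,0,0.015]
    - [0,0,0.002,0,0.015]
    - [0,0,0,0,0.015]

```text
clock: 9.0
tool_pos: [571.0, -147.4, 183.8]
ee_rot: [[1.0, -0.0, 0.001], [-0.0, -1.0, -0.0], [0.001, 0.0, -1.0]]
force: [0.1, 2.4, 1.1]
grip_width: 0.266
grasp_force: 60.2
```

Emit:
play_rows:
  plan:
    - [0,0,0.002,0,0.015]
    - [0,0,0.002,0,0.015]
    - [0,0,0,0,0.015]

```text
clock: 9.3
tool_pos: [570.7, -147.4, 178.8]
ee_rot: [[1.0, -0.0, 0.0], [-0.0, -1.0, -0.0], [0.0, 0.0, -1.0]]
force: [0.5, 2.3, 0.0]
grip_width: 0.267
grasp_force: 59.8
```

Emit:
play_rows:
  plan:
    - [0,0,0.002,0,0.015]
    - [0,0,0.002,0,0.015]
    - [0,0,0.002,0,0.015]
    - [0,0,0.002,0,0.015]
    - [0,0,0,0,0.015]

```text
clock: 9.8
tool_pos: [570.4, -147.4, 170.4]
ee_rot: [[1.0, -0.0, -0.0], [-0.0, -1.0, 0.0], [-0.0, -0.0, -1.0]]
force: [1.6, 2.0, -1.0]
grip_width: 0.264
grasp_force: 59.7
```

```bash
python3 - <<'E'
from h import *
s=robot.get_state(); print(s["tool_pos"],s["force"],s["ft_torque"])
sc=read_camera("scene")
c=proj("scene",[568,-147,110]).astype(int)-[40,50]
cv2.imwrite("pics/c4.png",cv2.resize(sc[c[1]:c[1]+100,c[0]:c[0]+90],None,fx=5,fy=5,interpolation=cv2.INTER_CUBIC))
E
```

```text
[ 570.42696218 -147.36652941  170.44457127] [ 1.61839775  1.96049778 -0.95047545] [ 0.56824554 -0.34373451  0.00640404]
```

View pics/c4.png

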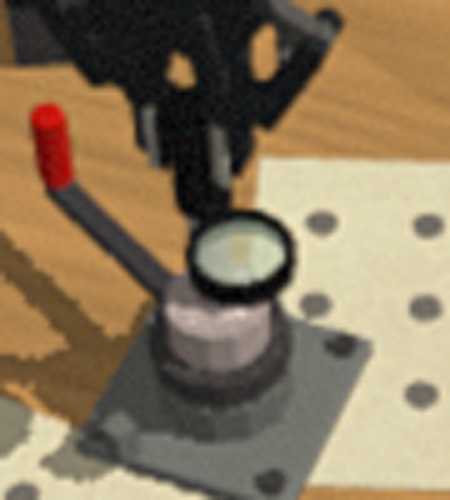

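The crop shows the post in the bore, with the lens centre at crop (241,256). I'll check that height against the expected value for slip.

```bash
python3 - <<'E'
from h import *
c=proj("scene",[568,-147,110]).astype(int)-[40,50]
for z in (140,148,154,160,166,172): print(z,(proj("scene",[600,-117,z])-c)*5)
print("nose top centre",(proj("scene",[569,-146.5,80])-c)*5)
E
```

```text
140 [235.57958314 276.97987563]
148 [234.52821085 264.86095641]
154 [233.7312501  255.67457869]
160 [232.92695141 246.40361834]
166 [232.11521298 237.04690179]
172 [231.2959311  227.60323362]
nose top centre [208.25973505 296.7377052 ]
```

Emit:
play_rows:
  plan:
    - [0,0,0,0,0.015]
    - [0,0,0.001,0,0.015]
    - [0,0,0.001,0,0.015]
    - [0,0,0.001,0,0.015]
    - [0,0,0.001,0,0.015]
    - [0,0,0,0,0.015]
  grip_force: 25

```text
clock: 10.45
tool_pos: [570.6, -147.3, 167.2]
ee_rot: [[1.0, -0.0, -0.0], [-0.0, -1.0, 0.0], [-0.0, -0.0, -1.0]]
force: [0.4, 2.6, 2.2]
grip_width: 0.266
grasp_force: 59.8
```

Emit:
play_rows:
  plan:
    - [0,0,0.001,0,0.015]
    - [0,0,0.001,0,0.015]
    - [0,0,0,0,0.015]

```text
clock: 10.75
tool_pos: [570.6, -147.3, 164.9]
ee_rot: [[1.0, -0.0, -0.0], [-0.0, -1.0, 0.0], [-0.0, -0.0, -1.0]]
force: [0.3, 2.5, 0.7]
grip_width: 0.263
grasp_force: 59.8
```

Emit:
play_rows:
  plan:
    - [0,0,0.001,0,0.015]
    - [0,0,0.001,0,0.015]
    - [0,0,0,0,0.015]

```text
clock: 11.05
tool_pos: [570.5, -147.3, 162.9]
ee_rot: [[1.0, -0.0, -0.0], [-0.0, -1.0, 0.0], [-0.0, -0.0, -1.0]]
force: [1.3, 2.6, 0.2]
grip_width: 0.262
grasp_force: 59.9
```

Emit:
play_rows:
  plan:
    - [0,0,0.001,0,0.015]
    - [0,0,0.001,0,0.015]
    - [0,0,0,0,0.015]

```text
clock: 11.35
tool_pos: [570.6, -147.3, 161.0]
ee_rot: [[1.0, -0.0, -0.0], [-0.0, -1.0, 0.0], [-0.0, -0.0, -1.0]]
force: [0.8, 2.6, 1.3]
grip_width: 0.265
grasp_force: 59.9
```

Emit:
play_rows:
  plan:
    - [0,0,0.0008,0,0.015]
    - [0,0,0.0007,0,0.015]
    - [0,0,0,0,0.015]

```text
clock: 11.65
tool_pos: [570.7, -147.3, 159.7]
ee_rot: [[1.0, -0.0, 0.0], [-0.0, -1.0, 0.0], [0.0, -0.0, -1.0]]
force: [1.1, 3.0, 2.2]
grip_width: 0.267
grasp_force: 60.0
```

Emit:
play_rows:
  plan:
    - [0,0,0.0008,0,0.015]
    - [0,0,0.0007,0,0.015]
    - [0,0,0,0,0.015]

```text
clock: 11.95
tool_pos: [570.8, -147.3, 158.8]
ee_rot: [[1.0, -0.0, 0.0], [-0.0, -1.0, 0.0], [0.0, -0.0, -1.0]]
force: [-0.1, 3.1, 5.4]
grip_width: 0.264
grasp_force: 60.2
```

Emit:
play_rows:
  plan:
    - [0,0,0.0006,0,0.015]
    - [0,0,0,0,0.015]
    - [0,0,0,0,0.015]

```text
clock: 12.25
tool_pos: [571.0, -147.4, 158.8]
ee_rot: [[1.0, -0.0, 0.001], [-0.0, -1.0, -0.0], [0.001, 0.0, -1.0]]
force: [-0.8, 3.5, 6.1]
grip_width: 0.265
grasp_force: 60.5
```

Emit:
play_rows:
  plan:
    - [0,0,0.0008,0,0.015]
    - [0,0,0,0,0.015]
    - [0,0,0,0,0.015]

```text
clock: 12.55
tool_pos: [571.1, -147.4, 158.7]
ee_rot: [[1.0, -0.0, 0.001], [-0.0, -1.0, -0.0], [0.001, 0.0, -1.0]]
force: [-1.4, 4.3, 8.4]
grip_width: 0.263
grasp_force: 60.8
```

Emit:
play_rows:
  plan:
    - [0,0,0.001,0,0.015]
    - [0,0,0.001,0,0.015]
    - [0,0,0,0,0.015]
    - [0,0,0,0,0.015]

```text
clock: 12.95
tool_pos: [571.7, -147.5, 158.3]
ee_rot: [[1.0, -0.0, 0.002], [-0.0, -1.0, -0.0], [0.002, 0.0, -1.0]]
force: [-2.1, 5.0, 14.4]
grip_width: 0.263
grasp_force: 61.4
```

Emit:
play_rows:
  plan:
    - [0,0,-0.001,0,0.015]
    - [0,0,-0.001,0,0.015]
    - [0,0,0,0,0.02]
    - [0,0,0,0,0.03]
    - [0,0,0,0,0.05]
    - [0,0,0,0,0.07]
    - [0,0,0,0,0.07]

```text
clock: 13.65
tool_pos: [570.2, -147.7, 156.1]
ee_rot: [[1.0, -0.0, -0.001], [-0.0, -1.0, -0.0], [-0.001, 0.0, -1.0]]
force: [-0.3, 0.1, 0.3]
grip_width: 0.818
grasp_force: 0.0
```

Emit:
play_rows:
  plan:
    - [0,0,-0.002,0,0.07]
    - [0,0,-0.01,0,0.07]
    - [0,0,-0.02,0,0.07]
    - [0,0,-0.03,0,0.07]
    - [0,0,-0.03,0,0.07]
    - [0,0,0,0,0.07]
    - [0,0,0,0,0.07]

```text
clock: 14.35
tool_pos: [571.2, -147.6, 250.5]
ee_rot: [[1.0, -0.0, 0.003], [-0.0, -1.0, -0.001], [0.003, 0.001, -1.0]]
force: [-0.5, 0.3, -0.5]
grip_width: 0.822
grasp_force: 0.0
```

```bash
python3 - <<'E'
from h import *
import pickle
s=robot.get_state(); w=read_camera("wrist"); sc=read_camera("scene"); cv2.imwrite("pics/w5.png",w);cv2.imwrite("pics/sc5.png",sc); pickle.dump(s,open("s5.pkl","wb")); print(s["tool_pos"])
red=lambda im:(im[...,2]>110)&(im[...,1]<60)&(im[...,0]<60)
print([b for b in blobs(red(sc)) if 100<b[0][0]<500],blobs(red(w)))
c=proj("scene",[568,-147,110]).astype(int)-[40,50]
out=np.zeros((500,800,3),np.uint8)
out[:,:400]=cv2.resize(sc[c[1]:c[1]+100,c[0]:c[0]+80],None,fx=5,fy=5,interpolation=cv2.INTER_CUBIC)
out[:300,400:]=cv2.resize(w,(400,300)); cv2.imwrite("pics/c5.png",out)
E
```

```text
[ 571.15280171 -147.62165948  250.53565149]
[(array([247.2, 196.4]), [243, 189, 8, 17, 87])] [(array([437. , 294.4]), [423, 277, 29, 30, 360])]
```

View pics/c5.png

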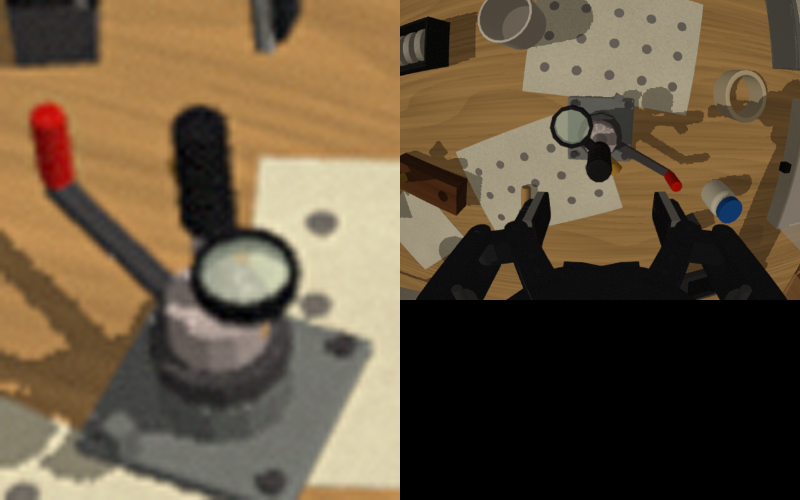

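The magnifier stands upright on its own in the collet, the lever is still open, and the knob is at about (440,296) in the wrist image. I'll move over the knob and turn so the fingers straddle it along its tangent.

Emit:
play_rows:
  plan:
    - [-0.0175,0.0275,0,0,0.045]
    - [-0.0175,0.0275,0,0,0.045]
    - [-0.0175,0.0275,0,0,0.045]
    - [-0.0175,0.0275,0,0,0.045]

```text
clock: 14.85
tool_pos: [499.2, -257.7, 246.9]
ee_rot: [[1.0, 0.0, -0.003], [0.0, -1.0, 0.002], [-0.003, -0.002, -1.0]]
force: [0.6, -0.3, -0.1]
grip_width: 0.529
grasp_force: 0.0
```

Emit:
play_rows:
  plan:
    - [0,0,0,0.131,0.045]
    - [0,0,0,0.131,0.045]
    - [0,0,0,0.131,0.045]
    - [0,0,0,0.131,0.045]
    - [0,0,0,0.131,0.045]
    - [0,0,0,0.131,0.045]
    - [0,0,0,0.131,0.045]
    - [0,0,0,0.131,0.045]
    - [0,0,0,0.131,0.045]
    - [0,0,0,0.13,0.045]

```text
clock: 15.85
tool_pos: [499.9, -256.8, 246.8]
ee_rot: [[0.253, -0.967, -0.003], [-0.967, -0.253, 0.002], [-0.003, 0.002, -1.0]]
force: [-0.7, 0.4, -0.3]
grip_width: 0.53
grasp_force: 0.0
```

Emit:
play_rows:
  plan:
    - [0,0,0.02,0,0.045]
    - [0,0,0.03,0,0.045]
    - [0,0,0.02,0,0.045]
    - [0,0,0,0,0.045]
    - [0,0,0,0,0.045]

```text
clock: 16.35
tool_pos: [500.1, -257.0, 177.9]
ee_rot: [[0.259, -0.966, -0.002], [-0.966, -0.259, 0.002], [-0.002, 0.002, -1.0]]
force: [0.9, 0.1, -0.3]
grip_width: 0.526
grasp_force: 0.0
```

```bash
python3 - <<'E'
from h import *
s=robot.get_state(); w=read_camera("wrist"); cv2.imwrite("pics/w6.png",w); print(s["tool_pos"],s["grip_width"],np.round(s["joint_positions"],1))
red=lambda im:(im[...,2]>90)&(im[...,1]<60)&(im[...,0]<60)
m=red(w); print(blobs(m))
for b in blobs(m,100):
    l,t,ww,h,_=b[1]; print("bottom-edge mid",wplane(s,(l+ww/2,t+h),100),"top of cap guess",wplane(s,(b[0][0],t+h-ww/2),100))
cv2.imwrite("pics/c6.png",w)
E
```

```text
[ 500.11688292 -256.97770967  177.89670139] 0.5258283488379958 [-37.5   5.2 109.1  -0.   65.9 127.5]
[(array([316.2, 252.1]), [303, 240, 27, 25, 535])]
bottom-edge mid [ 502.16388643 -251.16668934  100.        ] top of cap guess [ 504.64820996 -259.90707063  100.        ]
```

View pics/c6.png

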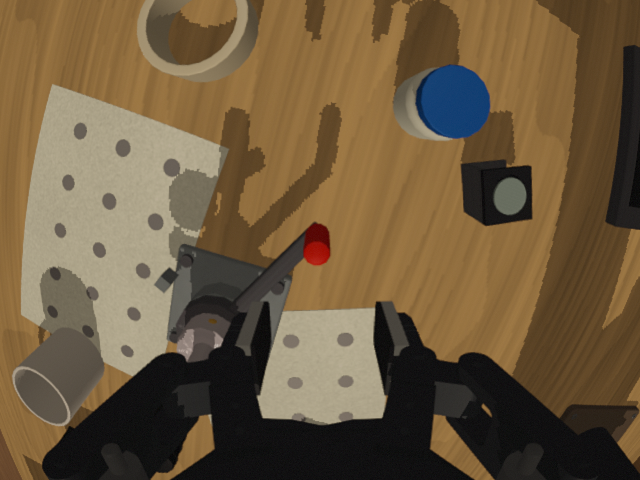

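The wrist view shows the knob's top at about (317,253), between the fingers; the lever runs up to it from the collet. The knob is near (504,-259), which is 130 mm from the bore as it should be. I'll centre and go down around it.

Emit:
play_rows:
  plan:
    - [0.0027,-0.0033,0.01,0,0.045]
    - [0,0,0.02,0,0.045]
    - [0,0,0.02,0,0.045]
    - [0,0,0.02,0,0.045]
    - [0,0,0.02,0,0.045]
    - [0,0,0.015,0,0.045]
    - [0,0,0.007,0,0.045]
    - [0,0,0,0,0.045]

```text
clock: 17.2
tool_pos: [504.2, -258.9, 66.1]
ee_rot: [[0.259, -0.966, -0.001], [-0.966, -0.259, 0.001], [-0.001, 0.001, -1.0]]
force: [1.5, 0.3, -0.5]
grip_width: 0.528
grasp_force: 0.0
```

```bash
python3 - <<'E'
import numpy as np
C=np.array([569.4,-146.7]);ex=np.array([.259,-.966]);ey=np.array([-.966,-.259])
th=np.radians(np.arange(-120.2,-49,2.5)); p=np.array([C+130*np.array([np.cos(t),np.sin(t)])-4*ey for t in th])
q=np.vstack([[504.2,-258.9],p[1:]])
for t,a,d in zip(np.degrees(th[1:]),q[1:],np.diff(q,axis=0)): print(round(t,1),a.round(1),"rows m:",round(d@ex/1000,4),round(d@ey/1000,4))
E
```

```text
-117.7 [ 512.8 -260.8] rows m: 0.004 -0.0079
-115.2 [ 517.9 -263.3] rows m: 0.0038 -0.0043
-112.7 [ 523.1 -265.6] rows m: 0.0036 -0.0044
-110.2 [ 528.4 -267.7] rows m: 0.0034 -0.0046
-107.7 [ 533.7 -269.5] rows m: 0.0032 -0.0047
-105.2 [ 539.2 -271.1] rows m: 0.003 -0.0048
-102.7 [ 544.7 -272.5] rows m: 0.0027 -0.005
-100.2 [ 550.2 -273.6] rows m: 0.0025 -0.0051
-97.7 [ 555.8 -274.5] rows m: 0.0023 -0.0052
-95.2 [ 561.5 -275.1] rows m: 0.0021 -0.0053
-92.7 [ 567.1 -275.5] rows m: 0.0018 -0.0054
-90.2 [ 572.8 -275.7] rows m: 0.0016 -0.0054
-87.7 [ 578.5 -275.6] rows m: 0.0014 -0.0055
-85.2 [ 584.1 -275.2] rows m: 0.0011 -0.0056
-82.7 [ 589.8 -274.6] rows m: 0.0009 -0.0056
-80.2 [ 595.4 -273.8] rows m: 0.0006 -0.0056
-77.7 [ 601.  -272.7] rows m: 0.0004 -0.0057
-75.2 [ 606.5 -271.4] rows m: 0.0001 -0.0057
-72.7 [ 611.9 -269.8] rows m: -0.0001 -0.0057
-70.2 [ 617.3 -268. ] rows m: -0.0004 -0.0057
-67.7 [ 622.6 -265.9] rows m: -0.0006 -0.0056
-65.2 [ 627.8 -263.7] rows m: -0.0008 -0.0056
-62.7 [ 632.9 -261.2] rows m: -0.0011 -0.0056
-60.2 [ 637.9 -258.5] rows m: -0.0013 -0.0055
-57.7 [ 642.7 -255.5] rows m: -0.0016 -0.0055
-55.2 [ 647.5 -252.4] rows m: -0.0018 -0.0054
-52.7 [ 652.  -249.1] rows m: -0.002 -0.0053
-50.2 [ 656.5 -245.5] rows m: -0.0023 -0.0052
```

Emit:
play_rows:
  plan:
    - [0,0,0,0,0.028]
    - [0,0,0,0,0.028]
    - [0,0,0,0,0.028]
  grip_force: 20

```text
clock: 17.5
tool_pos: [505.1, -259.6, 68.0]
ee_rot: [[0.259, -0.966, 0.002], [-0.966, -0.259, -0.001], [0.002, -0.001, -1.0]]
force: [-0.3, 0.5, 0.6]
grip_width: 0.328
grasp_force: 0.0
```

Emit:
play_rows:
  plan:
    - [0.002,-0.004,0,0,0.028]
    - [0.002,-0.004,0,0,0.028]
    - [0.0038,-0.0043,0,0,0.028]
    - [0.0036,-0.0044,0,0,0.028]
    - [0.0034,-0.0046,0,0,0.028]

```text
clock: 18.0
tool_pos: [528.1, -270.1, 67.4]
ee_rot: [[0.26, -0.965, -0.003], [-0.965, -0.26, -0.004], [0.003, 0.004, -1.0]]
force: [-5.7, -5.5, 1.1]
grip_width: 0.328
grasp_force: 3.6
```

Emit:
play_rows:
  plan:
    - [0.0025,-0.0047,0,0,0.028]
    - [0.0025,-0.0048,0,0,0.028]
    - [0.0025,-0.005,0,0,0.028]
    - [0.0024,-0.0051,0,0,0.028]
    - [0.0022,-0.0052,0,0,0.028]
    - [0.002,-0.0053,0,0,0.028]
    - [0.0018,-0.0054,0,0,0.028]
    - [0.0016,-0.0054,0,0,0.028]

```text
clock: 18.8
tool_pos: [572.5, -275.8, 66.9]
ee_rot: [[0.259, -0.966, -0.002], [-0.966, -0.259, -0.002], [0.002, 0.003, -1.0]]
force: [-3.9, -3.4, 0.1]
grip_width: 0.329
grasp_force: 2.2
```

Emit:
play_rows:
  plan:
    - [0.0014,-0.0055,0,0,0.028]
    - [0.0011,-0.0056,0,0,0.028]
    - [0.0009,-0.0056,0,0,0.028]
    - [0.0006,-0.0056,0,0,0.028]
    - [0.0004,-0.0057,0,0,0.028]
    - [0.0001,-0.0057,0,0,0.028]
    - [-0.0001,-0.0057,0,0,0.028]
    - [-0.0004,-0.0057,0,0,0.028]

```text
clock: 19.6
tool_pos: [618.0, -266.2, 66.9]
ee_rot: [[0.259, -0.966, -0.0], [-0.966, -0.259, 0.0], [-0.0, 0.0, -1.0]]
force: [-2.2, -4.0, 0.3]
grip_width: 0.328
grasp_force: 1.8
```

Emit:
play_rows:
  plan:
    - [-0.0004,-0.0056,0,0,0.028]
    - [-0.0006,-0.0056,0,0,0.028]
    - [-0.0009,-0.0056,0,0,0.028]
    - [-0.0012,-0.0055,0,0,0.028]
    - [-0.0015,-0.0055,0,0,0.028]

```text
clock: 20.1
tool_pos: [643.6, -254.6, 66.9]
ee_rot: [[0.259, -0.966, -0.0], [-0.966, -0.259, 0.0], [-0.0, 0.0, -1.0]]
force: [-1.9, -3.1, -0.2]
grip_width: 0.329
grasp_force: 1.8
```

Emit:
play_rows:
  plan:
    - [-0.0009,-0.0027,0,0,0.028]
    - [-0.0009,-0.0027,0,0,0.028]
    - [0,0,0,0,0.028]

```text
clock: 20.4
tool_pos: [648.4, -251.1, 66.9]
ee_rot: [[0.259, -0.966, 0.001], [-0.966, -0.259, 0.001], [-0.001, -0.001, -1.0]]
force: [-1.5, -2.3, -0.5]
grip_width: 0.331
grasp_force: 0.8
```

Now the last part, in short steps with a force check at each.

Emit:
play_rows:
  plan:
    - [-0.001,-0.0026,0,0,0.028]
    - [-0.001,-0.0026,0,0,0.028]
    - [0,0,0,0,0.028]

```text
clock: 20.7
tool_pos: [652.8, -248.1, 66.9]
ee_rot: [[0.259, -0.966, 0.0], [-0.966, -0.259, 0.0], [-0.0, -0.0, -1.0]]
force: [-2.0, -2.3, 0.3]
grip_width: 0.326
grasp_force: 1.2
```

Emit:
play_rows:
  plan:
    - [-0.0011,-0.0026,0,0,0.028]
    - [-0.0011,-0.0026,0,0,0.028]
    - [0,0,0,0,0.028]

```text
clock: 21.0
tool_pos: [654.2, -247.0, 66.8]
ee_rot: [[0.26, -0.966, -0.008], [-0.966, -0.26, -0.003], [0.001, 0.008, -1.0]]
force: [-10.3, -8.2, 3.3]
grip_width: 0.329
grasp_force: 6.1
```

Emit:
play_rows:
  plan:
    - [-0.0004,-0.0012,0,0,0.028]
    - [0,0,0,0,0.028]
    - [0,0,0,0,0.028]

```text
clock: 21.3
tool_pos: [654.3, -247.0, 66.7]
ee_rot: [[0.26, -0.966, -0.01], [-0.966, -0.26, -0.003], [0.001, 0.01, -1.0]]
force: [-13.1, -9.5, 4.4]
grip_width: 0.33
grasp_force: 7.6
```

The lever is hard against its end. Next: open, rise clear, and check with the cameras.

Emit:
play_rows:
  plan:
    - [0.0004,0.002,0,0,0.034]
    - [0.0004,0.002,0,0,0.045]
    - [0,0,0,0,0.05]
    - [0,0,0,0,0.05]
    - [0,0,-0.01,0,0.05]
    - [0,0,-0.03,0,0.05]
    - [0,0,-0.04,0,0.05]
    - [0,0,-0.04,0,0.05]
    - [0,0,-0.04,0,0.05]
    - [0,0,0,0,0.05]

```text
clock: 22.3
tool_pos: [658.0, -247.4, 237.4]
ee_rot: [[0.259, -0.966, 0.014], [-0.966, -0.259, -0.007], [0.011, -0.012, -1.0]]
force: [0.1, 0.1, 1.1]
grip_width: 0.585
grasp_force: 0.0
```

```bash
python3 - <<'E'
from h import *
s=robot.get_state(); print(s["tool_pos"],s["force"]); sc=read_camera("scene"); w=read_camera("wrist"); t=read_camera("top"); cv2.imwrite("pics/sc7.png",sc);cv2.imwrite("pics/w7.png",w)
red=lambda im:(im[...,2]>90)&(im[...,1]<60)&(im[...,0]<60)
for b in blobs(red(w),60): print(b, wplane(s,b[0],92))
print("scene",[b for b in blobs(red(sc)) if 100<b[0][0]<500])
for b in blobs(red(sc)):
    if 100<b[0][0]<500: k=plane("scene",b[0],77);print(k,np.arctan2(k[1]+146.7,k[0]-569.4))
k0=plane("scene",(247.3,196.4),77); print("start via scene",k0,np.arctan2(k0[1]+146.7,k0[0]-569.4))
# plate yaw from first top picture: corner bolts (dark) measured in crop
a=[plane("top",((x-560)/4+340-.4,y/4+205-.4),12) for x,y in((592,63),(590,262),(800,263))]
e=a[0]-a[1]; print("left edge dir deg",np.degrees(np.arctan2(e[1],e[0])),np.linalg.norm(e)); 
t0=cv2.imread("pics/top0.png"); g=t0.astype(int); m=((g[...,2]-g[...,0])<12)&(g.max(2)<130)&(g.max(2)>60)
m[:,:340]=0;m[:,410:]=0;m[:212]=0;m[280:]=0
c=max(cv2.findContours(m.astype(np.uint8),0,2)[0],key=cv2.contourArea); print(cv2.minAreaRect(c))
c=proj("scene",[600,-180,100]).astype(int)-[50,50]
cv2.imwrite("pics/c7.png",cv2.resize(sc[c[1]:c[1]+110,c[0]:c[0]+110],None,fx=5,fy=5,interpolation=cv2.INTER_CUBIC))
E
```

```text
[ 657.98752333 -247.41758827  237.42677995] [0.06732604 0.06893704 1.13300597]
(array([333.1, 234. ]), [322, 224, 22, 21, 350]) [ 650.47998096 -246.81380599   92.        ]
scene [(array([224.2, 242. ]), [219, 234, 11, 18, 126])]
[ 646.74088728 -246.97570277   77.        ] -0.9138130190192086
start via scene [ 500.97429705 -256.6437101    77.        ] -2.1275024069298913
left edge dir deg -2.436475254075147 107.84895862997844
((377.8245849609375, 243.66712951660156), (54.503509521484375, 60.232421875), 86.98721313476562)
```

View pics/c7.png

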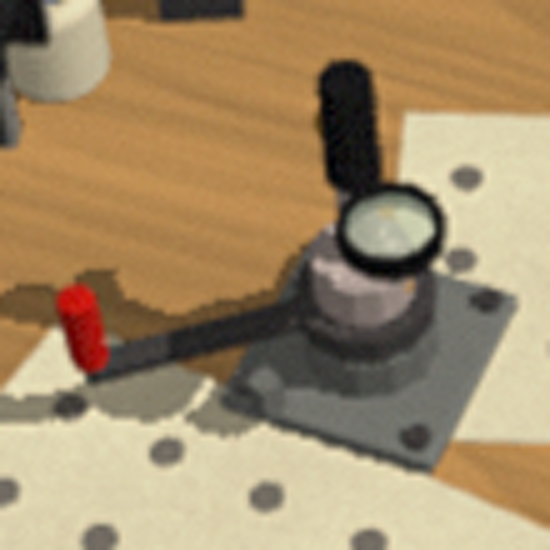

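The picture shows the lever swung to the front-left end stop (knob at crop (80,328)) and the magnifier still upright. The knob angle of -0.89 rad, less the foot plate's -2.4° yaw, gives a joint value of about 1.4. One last check that the magnifier did not rise, then I hand in.

```bash
python3 - <<'E'
from h import *
a=cv2.cvtColor(cv2.imread("pics/sc5.png"),6).astype(np.float32);b=cv2.cvtColor(cv2.imread("pics/sc7.png"),6).astype(np.float32)
u=proj("scene",[600,-117,142]).astype(int);x,y=u-[22,20]
print("lens",u,cv2.phaseCorrelate(a[y:y+40,x:x+40],b[y:y+40,x:x+40],cv2.createHanningWindow((40,40),cv2.CV_32F)))
order.hand_in()
E
```

```text
lens [284 222] ((-0.05847825458594613, -0.07649973080546246), 0.9324253159761429)
the job is handed in; nothing more can be done
```

I put the magnifier in the collet and pressed it to where the resistance rose sharply, about 49 mm below the mouth. I then swung the lever to its hard end, about 1.4 rad by the cameras, and withdrew the arm. The magnifier stands upright and did not shift as the lever closed. The highest forces I read were about 14 N at the stop and 16 N at the lever, and the job is handed in.

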